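# Weigh the parcel on the hall balance

## Robot

A 6-joint arm with a two-finger parallel gripper is mounted at the origin on the work surface. World frame = base frame: x ahead of the robot, y to its left, z up, the work surface at z = 0. Lengths are in m, angles in rad, forces in N, time in s.
With the tool pointing down it reaches from about 0.425 to 0.95 m from the base axis. Payload 14.7 kg.
Tool frame: the origin (TCP) lies on the front face of the gripper's body, between the roots of the fingers; the fingertips stand 73 mm ahead of it and the grasp point (between the pads) lies 54 mm ahead of it; z points along the fingers, y is the line along which they close (so a half turn about z gives the same grasp; the last joint's range is limited). The gripper opens to 85 mm and grips with 20 to 120 N. Pads are 22 mm wide; open, the fingers measure 114 mm over their backs; the gripper's body (76 mm by 85 mm) begins 54 mm behind the grasp point. The pads swing forward as they close: fully open they stand 13 mm farther back than shut.
Start: joints at [1.108, 0.48, 1.596, -0, 1.065, -0.047], TCP at [0.263, 0.595, 0.304] pointing down, gripper open.
Joint ranges: [-2.75, 2.75], [-0.82, 2.05], [0.23, 2.67], [-1.56, 4.7], [0.09, 2.69], [-2.92, 2.92]. Speed limits (rad/s): [1.89, 1.89, 2.39, 3.01, 3.01, 3.01].

## Interface

Orientations are given as a unit quaternion [w, x, y, z].
In Python, from workcell import monitor, get_image, order, look_for, outline_of, landmark_of gives the robot as it stands. The module is installed in compiled form; this text tells all that it offers.
- The arm moves only by the shell command python3 -m handwheel 'ROWS'. ROWS is text: rows parted by semicolons, each of 5 numbers parted by spaces: the shift along the tool's x, y, z in mm, then the turn about the tool's z in rad, then the closure, from -1 (fully open) to 1 (shut), so that 0 is half open. A call has 1 to 10 rows; each row shifts and turns the commanded pose from where the row before left it, along the tool's axes as they then stand; what a row does not reach is not made up. A row lasts 1/12 s, in which the tool goes at most 41.7 mm and 7.16 degrees, less where a joint would pass 70% of its speed; a pose out of reach is approached as far as the arm can. A call is refused whole if a number of a shift passes 41.7 or a number of a turn 0.125, either way. A call with a gripper value outside its range is refused whole. The fingers move at their own pace and stop on an object; the grip force is fixed at half the most. Time passes only in rows, so rows that do not move let the fingers close. It gives the time, the measured TCP pose, the force, the opening and the grip force at its end, in the units of the state.
- monitor.read_state(): the state, without advancing time (a new reading comes with each control period).
- get_image(name): name is "scene" or "top" or "wrist"; returns a dict with "pixels" (420x560x3 uint8, red, green, blue), "fx", "fy", "cx", "cy" (pixels), "rvec" (rotation vector, rad) and "tvec" (3), from world to camera coordinates, as OpenCV has them. Camera axes: x right, y down, z forward; pixel columns grow to the right and rows downward; lengths in m; the calibration is good to about 2 mm. A picture is of the moment at which its call begins. There is no depth.
- order.job_done(): hands the job in; it is judged then, once.
Trained networks look in a picture, given as the dict that the camera call returned (one of the last four; its "shot" number tells which), for a name from the list of things; names that differ only in an ending like _2 or _b are one class to them, and where a whole thing is asked for, a point or a joint stands for the part that bears it (a point fixed in the world has none). Each returns a list of dicts, best first, with "p" (0 to 1); they miss things now and then, are a little off and sometimes report something else, mostly with a low value. They report only what shows in the picture. A call takes as long as a camera call.
- look_for(picture, target): "extent" ([left, top, right, bottom] in pixels, round what is visible of it).
- outline_of(picture, target): "pixels" (420x560 bool, what is visible of it) and "extent" ([left, top, right, bottom] in pixels, round what is visible of it).
- landmark_of(picture, target): "position" ([column, row] in pixels: a listed point, or the origin of a listed thing).
The state is a dict: "time": time; "joints": joint angles; "joint_velocities": joint speeds; "joint_efforts": joint torques, N m; "tcp_pos": TCP position; "eef_rot": TCP orientation; "ft_force": force on the tool from outside, world axes, zero at the start; "ft_torque": the same for the moment, N m; "grip_width": finger opening in m; "grasp_force": force on a finger pad.
Only numpy, scipy, OpenCV 4.12 (cv2) and the standard library are available. Lean on these libraries where they do the work, as an engineer would, in place of code of your own. Each camera call takes 0.05 s, during which the arm holds its last target. There are 200 camera calls.

## Task

A parcel lies on one pan of the two-pan balance on the hall console. Weigh it: take the aluminium weights it needs from their sloping wooden block and set them gently, standing upright, on the empty pan until the beam comes to rest level, with the pointer at the middle of its dial. Leave any weight you do not need in the block, and do not disturb the parcels or the other things on the console.

Things in the scene. Friction and masses are not known exactly. Their poses are not given: they have to be found in the camera images.
- beam (a joint): angle of the balance's beam, rad: 0 is level, positive means the parcel's side is low; stops at -0.2 and +0.2, and it starts at +0.2. The beam is sprung towards level and damped, so after a change it comes to rest in about 1 s; each 100 g of difference between the pans tips it by about 0.078 rad, wherever on the pans the loads stand. The pans always stay horizontal: the empty pan is 140 mm x sin(angle) above its level height
- weigh_pan_top (a point): the empty pan for the weights: a flat round steel pan of 160 mm diameter with a 2 mm bead at its edge; this point is the centre of its upper surface (110 mm above the console when the beam is level, 138 mm at the start). The pan carries on a stem above the end of the beam and is free overhead; it sinks as it is loaded. x and y axes as the balance's: y points along the beam towards the other pan, x across it, away from the robot
- parcel_pan_top (a point): the same point on the other, equal pan, on which the parcel to be weighed lies; 280 mm from the first pan along the beam
- weigh_pan: the pan for the weights with its stem; origin on its pivot at the beam's end, 35 mm below the pan's upper surface
- balance: the balance's fixed stand, grey, 130 x 210 mm on the console and 163 mm high at the dial plate in the middle between the pans; origin at the centre of its underside, y along the beam towards the parcel's pan
- weight_200a_mid (a point): a plain turned aluminium weight, a round cylinder 92 mm tall over all: barrel 36 mm diameter and 76 mm long, then a small knob 16 mm in diameter; 200 g. This point is the middle of its height (46 mm above its flat foot) on its axis; its z axis runs along the cylinder towards the knob (at the start about 30 degrees off vertical, leaning the way the block faces). Starts in one of the block's three wells, sunk 26 mm
- weight_200b_mid (a point): a second weight just like weight_200a (92 mm tall, 200 g); same point and axis
- weight_100_mid (a point): a plain turned aluminium weight, a round cylinder 62 mm tall over all: barrel 36 mm diameter and 46 mm long, then a small knob 16 mm in diameter; 100 g. This point is the middle of its height (31 mm above its flat foot) on its axis; its z axis runs along the cylinder towards the knob (at the start about 30 degrees off vertical, leaning the way the block faces). Starts in one of the block's three wells, sunk 26 mm
- weight_200a: the same weight as point weight_200a_mid; origin at the centre of its foot
- weight_200b: the same weight as point weight_200b_mid; origin at the centre of its foot
- weight_100: the same weight as point weight_100_mid; origin at the centre of its foot
- weight_block: sloping block of light wood for the weights, fixed, 290 mm wide (its y) and 105 mm deep (its x); its upper face, 75 mm wide, slopes at 30 degrees, rising towards its +x side, and carries three wells in a row along y, 90 mm apart, 38 mm in diameter, 26 mm deep, bored square to the face, so that the weights lean 30 degrees towards the block's -x side; the block is turned so that this side faces the robot's right hand and partly the robot. Origin at the centre of its underside
- well_left (a point): centre of the mouth of the well at the block's +y end; 60 mm above the console
- well_middle (a point): centre of the mouth of the middle well
- well_right (a point): centre of the mouth of the well at the block's -y end
- parcel_flat_mid (a point): centre of a loose cardboard parcel 105 x 80 x 42 mm. One of the two parcels lies on the balance, the other waits on two books beyond the empty pan; either may be the one to weigh. Their masses are not known: each within 20 g of a whole hundred grams between 300 and 400 g
- parcel_tall_mid (a point): centre of a loose cardboard parcel 90 x 90 x 66 mm; see parcel_flat_mid
- key_bowl: white ceramic bowl, 150 mm across and 55 mm high, with a key ring in it, to be left alone; origin at the centre of its underside
- flashlight: aluminium flashlight 150 mm long and 38 mm thick lying down, to be left alone; origin under its middle
- bottle_stopper: glass bottle stopper standing on its head, 52 mm across and 74 mm high, to be left alone; origin at the centre of its underside
- glasses_case: black hard case 165 x 68 mm, lid up (100 mm high), with sunglasses, to be left alone; origin at the centre of its underside

How it is judged:
By the outcome, as a careful person would: the job done as asked, in the order asked, and still so for the second after the job is handed in, with the robot touching nothing.
It also fails if it takes over 66 s, if anything falls off the work surface, if the arm or the gripper's body presses on something with over 40 N, if the wrist force passes 120 N, or if a joint passes its speed limit or range.

## Working session

There is one attempt and no reset: what is moved stays moved. The work goes in short steps, Python scripts to look and compute and a shell command to move; the robot and the scene stay as the last step left them, time stands still between calls to the robot, and variables do not carry over. Pictures are saved under pics/ and viewed, at most 10 in all, crops included, and the job is handed in when it is done.

```bash
mkdir -p pics
cat > h.py <<'E'
import numpy as np, cv2
from workcell import monitor, get_image, order, look_for, outline_of, landmark_of
def cam(p):
    R=cv2.Rodrigues(np.array(p["rvec"],float))[0]; return R,np.array(p["tvec"],float).ravel()
def ray(p,uv):
    R,t=cam(p); d=R.T@np.array([(uv[0]-p["cx"])/p["fx"],(uv[1]-p["cy"])/p["fy"],1]); return -R.T@t,d/np.linalg.norm(d)
def atz(p,uv,z):
    o,d=ray(p,uv); return o+d*(z-o[2])/d[2]
def tri(obs):
    A=np.zeros((3,3));b=np.zeros(3)
    for p,uv in obs:
        o,d=ray(p,uv); M=np.eye(3)-np.outer(d,d); A+=M;b+=M@o
    return np.linalg.solve(A,b)
def proj(p,X):
    R,t=cam(p); c=R@np.array(X)+t; return np.array([c[0]/c[2]*p["fx"]+p["cx"],c[1]/c[2]*p["fy"]+p["cy"]])
def save(p,n): cv2.imwrite(f"pics/{n}.png",p["pixels"][:,:,::-1])
E
python3 - <<'E'
from h import *
np.set_printoptions(precision=3,suppress=True)
s=get_image("scene");t=get_image("top")
both=np.hstack([s["pixels"],t["pixels"]]); save(s,"s0"); save(t,"t0")
for n in ["weigh_pan_top","parcel_pan_top","weight_200a_mid","weight_200b_mid","weight_100_mid","well_left","well_middle","well_right","weight_block","balance","parcel_flat_mid","parcel_tall_mid","key_bowl","flashlight","bottle_stopper","glasses_case"]:
    a=landmark_of(s,n);b=landmark_of(t,n)
    print(n,[(np.round(x["position"]).tolist(),round(x["p"],2)) for x in a[:3]],[(np.round(x["position"]).tolist(),round(x["p"],2)) for x in b[:3]], tri([(s,a[0]["position"]),(t,b[0]["position"])]) if a and b else "")
print(monitor.read_state())
E
```

```text
weigh_pan_top [([315.0, 164.0], 0.76)] [([230.0, 229.0], 0.65)] [0.519 0.114 0.137]
parcel_pan_top [([386.0, 144.0], 0.69)] [([187.0, 232.0], 0.34)] [0.547 0.25  0.154]
weight_200a_mid [([138.0, 254.0], 0.81)] [([390.0, 242.0], 0.61), ([356.0, 247.0], 0.5)] [ 0.481 -0.309  0.074]
weight_200b_mid [([95.0, 281.0], 0.69)] [([426.0, 237.0], 0.59)] [ 0.494 -0.402  0.07 ]
weight_100_mid [([174.0, 236.0], 0.75)] [([360.0, 246.0], 0.57)] [ 0.472 -0.226  0.069]
well_left [([101.0, 289.0], 0.61), ([175.0, 237.0], 0.57)] [([358.0, 246.0], 0.78), ([391.0, 239.0], 0.42)] [ 0.442 -0.317 -0.052]
well_middle [([141.0, 263.0], 0.72)] [([392.0, 240.0], 0.72), ([205.0, 154.0], 0.49)] [ 0.489 -0.313  0.058]
well_right [([98.0, 290.0], 0.76), ([174.0, 240.0], 0.41)] [([126.0, 236.0], 0.56)] [ 0.606 -0.104  0.394]
weight_block [([147.0, 284.0], 0.61)] [([381.0, 234.0], 0.74), ([126.0, 236.0], 0.26)] [ 0.5   -0.306  0.001]
balance [([347.0, 189.0], 0.61), ([388.0, 146.0], 0.37)] [([188.0, 231.0], 0.8)] [0.514 0.249 0.002]
parcel_flat_mid [([368.0, 250.0], 0.97)] [([257.0, 135.0], 0.79)] [0.765 0.042 0.103]
[... 201 characters left out ...]
], 0.9)] [([206.0, 154.0], 0.66)] [0.739 0.198 0.002]
bottle_stopper [([234.0, 217.0], 0.93)] [([292.0, 262.0], 0.82)] [ 0.423 -0.048 -0.005]
glasses_case [([272.0, 176.0], 0.79)] [([232.0, 291.0], 0.91)] [ 0.343  0.125 -0.002]
{'time': 1.7, 'joints': array([ 1.108,  0.48 ,  1.596,  0.   ,  1.065, -0.047]), 'joint_velocities': array([ 0.   , -0.002,  0.   , -0.001, -0.001,  0.001]), 'joint_efforts': array([ -0.002, -95.047, -43.064,   0.   ,   0.001,  -0.   ]), 'tcp_pos': array([0.263, 0.595, 0.304]), 'eef_rot': array([0.   , 0.206, 0.978, 0.   ]), 'ft_force': array([-0.319,  0.038, -0.014]), 'ft_torque': array([-0.039,  0.012, -0.035]), 'grasp_force': 0.0, 'grip_width': 0.08538273918136886}
```

View pics/s0.png

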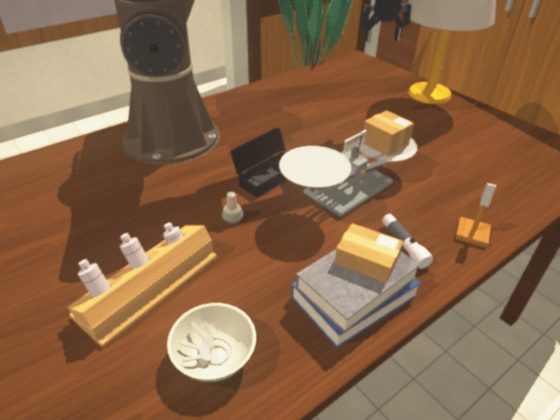

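View pics/t0.png

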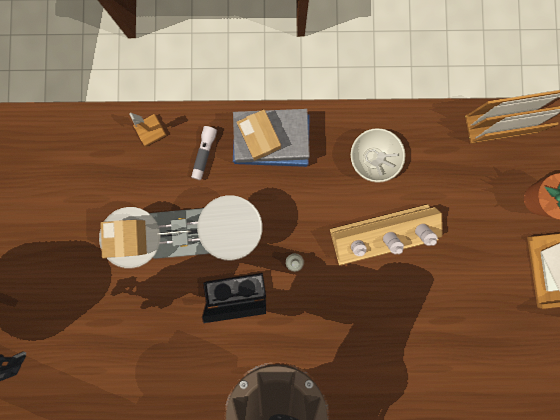

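The tall parcel is on the low pan, around (387,133) in the scene view. The empty pan is at (315,165). The 100 g weight is nearest the robot at (174,236), with the 200 g weights at (135,252) and (94,280). Next I'll fit the block and balance poses using the known geometry.

```bash
cat >> h.py <<'E'
def mv(P,yaw,n):
    """n rows from the measured pose to TCP P with tool-y heading yaw (deg, world)"""
    from scipy.spatial.transform import Rotation as Ro
    s=monitor.read_state(); q=s["eef_rot"]; M=Ro.from_quat([q[1],q[2],q[3],q[0]]).as_matrix()
    y0=np.degrees(np.arctan2(M[1,1],M[0,1])); dy=(yaw-y0+90)%180-90
    d=(np.array(P)-s["tcp_pos"])*1000/n; out=[]
    for k in range(n):
        R=Ro.from_euler('z',dy*k/n,degrees=True).as_matrix()@M
        v=R.T@d; out.append("%.1f %.1f %.1f %.3f"%(*v,-np.radians(dy)/n))
    print("yaw now %.1f turn %.1f |d|/row %.1f"%(y0,dy,np.linalg.norm(d)));print("; ".join(out))
E
python3 - <<'E'
from h import *
from scipy.optimize import least_squares
np.set_printoptions(precision=4,suppress=True)
s=get_image("scene");t=get_image("top")
c,si=np.cos(np.pi/6),np.sin(np.pi/6)
obs=[]
def P(v,dy,h):
    x,y,a=v; X=np.array([np.cos(a),np.sin(a)]);Y=np.array([-np.sin(a),np.cos(a)])
    return np.r_[np.array([x,y])+Y*dy-X*si*h,.06+c*h]
names=[("weight_200a_mid",.0,.02),("weight_200b_mid",-.09,.02),("weight_100_mid",.09,.005),("well_left",.09,0),("well_middle",0,0),("well_right",-.09,0)]
v0=[.49,-.31,.15]
for n,dy,h in names:
    for p in (s,t):
        for L in landmark_of(p,n):
            if np.linalg.norm(np.array(L["position"])-proj(p,P(v0,dy,h)))<16: obs.append((p,dy,h,L["position"],n))
f=lambda v:np.concatenate([proj(p,P(v,dy,h))-u for p,dy,h,u,n in obs])
r=least_squares(f,v0,loss="soft_l1",f_scale=2); print("block mouth/yaw",r.x,np.degrees(r.x[2]),len(obs))
print(f(r.x).reshape(-1,2).round(1).tolist())
# pan: outline centroid + landmarks
for n in ("weigh_pan_top",):
    a=landmark_of(s,n)[0]["position"];b=landmark_of(t,n)[0]["position"];print(tri([(s,a),(t,b)]),atz(s,a,.138),atz(t,b,.138))
o=outline_of(t,"weigh_pan")
if o:
    m=o[0]["pixels"].astype(np.uint8);e=cv2.minEnclosingCircle(cv2.findNonZero(m)[:, :]);print("top circle",e,atz(t,e[0],.138),atz(t,[e[0][0]+e[1],e[0][1]],.138))
for n in("balance","parcel_tall_mid","parcel_pan_top"): print(n,[(L["position"],L["p"]) for L in landmark_of(t,n)])
print(atz(t,(130,238),.09),"balance?",atz(t,landmark_of(t,"balance")[0]["position"],0))
E
```

```text
block mouth/yaw [ 0.4906 -0.3102  0.2459] 14.09143054915964 14
[[0.1, -2.4], [0.1, -0.7], [1.1, -0.5], [-0.6, -3.4], [-0.0, -1.1], [-5.0, 1.6], [-1.1, 1.7], [1.4, -0.9], [-1.8, -3.2], [-4.4, -1.8], [-2.8, -4.4], [-2.1, 0.9], [1.2, -0.5], [3.7, 7.4]]
[0.5266 0.1137 0.1358] [0.5312 0.1155 0.138 ] [0.5236 0.1098 0.138 ]
top circle ((228.6105194091797, 226.84210205078125), 32.688385009765625) [0.5238 0.1145 0.138 ] [0.5232 0.0322 0.138 ]
balance [([184.8, 232.9], 0.83)]
parcel_tall_mid [([204.3, 150.6], 0.69), ([126.2, 237.5], 0.67), ([394.4, 241.8], 0.55)]
parcel_pan_top []
[0.497  0.3817 0.09  ] balance? [0.5092 0.2596 0.    ]
```

```bash
python3 -c "
from h import *
mv([.53,.13,.30],104,14)"
```

```text
yaw now 66.2 turn 37.8 |d|/row 38.3
-30.9 -22.6 0.3 -0.047; -29.8 -24.1 0.3 -0.047; -28.6 -25.5 0.3 -0.047; -27.4 -26.8 0.3 -0.047; -26.1 -28.0 0.3 -0.047; -24.7 -29.2 0.3 -0.047; -23.3 -30.4 0.3 -0.047; -21.9 -31.4 0.3 -0.047; -20.4 -32.4 0.3 -0.047; -18.8 -33.4 0.3 -0.047; -17.2 -34.2 0.3 -0.047; -15.6 -35.0 0.3 -0.047; -13.9 -35.7 0.3 -0.047; -12.2 -36.3 0.3 -0.047
```

```bash
python3 -m handwheel '-31 -22.5 0 -0.047 -1; -30 -24 0 -0.047 -1; -28.5 -25.5 0 -0.047 -1; -27.5 -27 0 -0.047 -1; -26 -28 0 -0.047 -1; -24.5 -29 0 -0.047 -1; -23.5 -30.5 0 -0.047 -1; -22 -31.5 0 -0.047 -1; -20.5 -32.5 0 -0.047 -1; -19 -33.5 0 -0.047 -1'
python3 -m handwheel '-17 -34 0 -0.047 -1; -15.5 -35 0 -0.047 -1; -14 -35.5 0 -0.047 -1; -12 -36.5 0 -0.047 -1'
python3 -c "
from h import *
mv([.470,-.315,.24],104,13)"
```

```text
time: 3.58
tcp_pos: [0.4546, 0.2606, 0.3042]
eef_rot: [0.0, -0.028, 1.0, 0.0]
ft_force: [0.2, 0.1, 0.8]
grip_width: 0.0854
grasp_force: 0.0
time: 3.92
tcp_pos: [0.5304, 0.1277, 0.3041]
eef_rot: [0.0, -0.122, 0.993, 0.0]
ft_force: [1.0, 0.6, -0.2]
grip_width: 0.0853
grasp_force: 0.0
yaw now 104.0 turn -0.0 |d|/row 34.7
12.8 -31.9 4.9 0.000; 12.8 -31.9 4.9 0.000; 12.8 -31.9 4.9 0.000; 12.8 -31.9 4.9 0.000; 12.8 -31.9 4.9 0.000; 12.8 -31.9 4.9 0.000; 12.8 -31.9 4.9 0.000; 12.8 -31.9 4.9 0.000; 12.7 -31.9 4.9 0.000; 12.7 -31.9 4.9 0.000; 12.7 -31.9 4.9 0.000; 12.7 -31.9 4.9 0.000; 12.7 -31.9 4.9 0.000
```

```bash
python3 -m handwheel '13 -32 5 0 -1; 13 -32 5 0 -1; 13 -32 5 0 -1; 13 -32 5 0 -1; 13 -32 5 0 -1; 13 -32 5 0 -1; 13 -32 5 0 -1; 13 -32 5 0 -1; 12.5 -32 5 0 -1; 12.5 -32 5 0 -1'
python3 -m handwheel '12.5 -32 5 0 -1; 12.5 -32 5 0 -1; 12.5 -32 5 0 -1; 0 0 0 0 -1'
python3 - <<'E'
from h import *
w=get_image("wrist");save(w,"w1")
print(monitor.read_state()["tcp_pos"], monitor.read_state()["joints"])
X=np.array([.97,.2435,0]);Y=np.array([-.2435,.97,0]);m=np.array([.4906,-.3102,.06])
for n,dy,h in (("weight_200a_mid",0,.02),("weight_200b_mid",-.09,.02),("weight_100_mid",.09,.005),("well_middle",0,0)):
    e=m+Y*dy-X*.5*h+np.array([0,0,.866*h])
    print(n,"exp px",proj(w,e).round(),[(np.round(L["position"]),round(L["p"],2),(atz(w,L["position"],e[2])-e).round(4)) for L in landmark_of(w,n)])
E
```

```text
time: 4.75
tcp_pos: [0.4807, -0.2138, 0.2539]
eef_rot: [0.0, -0.121, 0.993, -0.0]
ft_force: [1.1, 0.3, -0.6]
grip_width: 0.0853
grasp_force: 0.0
time: 5.08
tcp_pos: [0.4672, -0.3195, 0.2383]
eef_rot: [0.0, -0.119, 0.993, -0.001]
ft_force: [0.3, 0.3, -0.7]
grip_width: 0.0855
grasp_force: 0.0
[ 0.46723632 -0.31711233  0.23840579] [-6.49820806e-01  4.38684029e-01  1.86070372e+00 -3.76325953e-04
  8.42005439e-01 -2.45925678e+00]
weight_200a_mid exp px [288. 234.] [(array([285., 237.]), 0.84, array([ 0.0037, -0.0018,  0.    ])), (array([392., 238.]), 0.34, array([-0.0167,  0.0837,  0.    ]))]
weight_200b_mid exp px [178. 234.] [(array([177., 235.]), 0.92, array([ 0.0005, -0.0011,  0.    ]))]
weight_100_mid exp px [392. 236.] [(array([391., 237.]), 0.6, array([ 0.0008, -0.0009,  0.    ]))]
well_middle exp px [288. 238.] [(array([532., 216.]), 0.72, array([-0.0691,  0.1999,  0.    ]))]
```

View pics/w1.png

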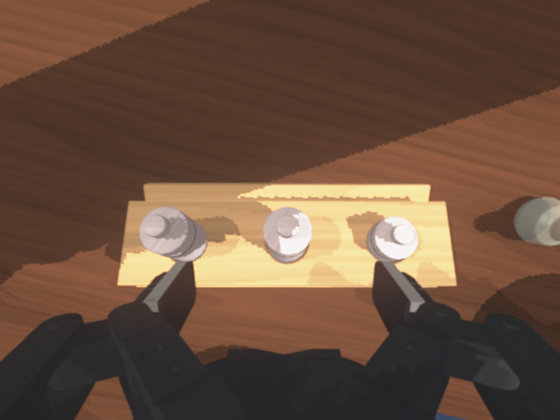

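```bash
python3 -m handwheel '-2 0.3 25 0 -0.4; -2 0.3 25 0 -0.4; -2 0.3 25 0 -0.3; -2 0 23 0 -0.3; 0 0 0 0 0; 0 0 0 0 1; 0 0 0 0 1; 0 0 0 0 1; 0 0 0 0 1'
```

```text
time: 6.08
tcp_pos: [0.4766, -0.3122, 0.1424]
eef_rot: [0.001, -0.121, 0.993, -0.001]
ft_force: [1.6, -9.7, -10.4]
grip_width: 0.0347
grasp_force: 60.2
```

```bash
python3 -m handwheel '4 0 -7 0 1; 4 0 -7 0 1; 0 0 0 0 1; -4 0 -2.2 0 1; -4 0 -2.2 0 1; -4 0 -2.2 0 1; -4 0 -2.2 0 1; -4 0 -2.2 0 1; -4 0 -2.2 0 1; 0 0 0 0 1'; python3 -c "
from h import *
s=get_image('scene');p=s['pixels'][200:320,60:230];q=get_image('top')['pixels'][190:280,320:460]
cv2.imwrite('pics/c2.png',np.hstack([cv2.resize(p,(510,360),interpolation=2),cv2.resize(q,(280,360))])[:,:,::-1])
print(monitor.read_state()['ft_force'])"
```

```text
time: 6.92
tcp_pos: [0.4921, -0.3084, 0.1702]
eef_rot: [0.001, -0.122, 0.993, -0.002]
ft_force: [-4.1, -10.4, -0.1]
grip_width: 0.035
grasp_force: 61.6
[ -2.38854004 -11.42018074  -0.3425898 ]
```

View pics/c2.png

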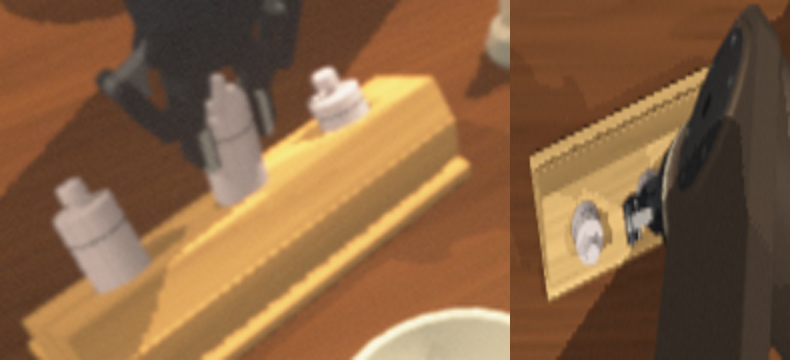

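```bash
python3 -m handwheel '0 0 -10 0 1; 0 0 -25 0 1; 0 0 -30 0 1; 0 0 -30 0 1; 0 0 0 0 1'
cat > tilt.py <<'E'
from h import *
import sys
s=get_image('scene');st=monitor.read_state();g=st['tcp_pos']-[0,0,.054]
print(st['tcp_pos'],st['ft_force'])
name=sys.argv[1]
u=proj(s,g);v=proj(s,g-[0,0,.06])
print("grasp px",u,"below",v,"vert dir deg",np.degrees(np.arctan2(*(v-u)[::-1])))
for o in outline_of(s,name):
    e=o["extent"];print(round(o["p"],2),np.round(e))
    if e[0]-10<u[0]<e[2]+10 and e[1]-25<u[1]<e[3]+10:
        P=cv2.findNonZero(o["pixels"].astype(np.uint8)).reshape(-1,2).astype(np.float32)
        l=cv2.fitLine(P,cv2.DIST_L2,0,.01,.01).ravel();print("axis deg",np.degrees(np.arctan2(l[1],l[0]))%180,l,"n",len(P))
x0,y0=int(u[0])-60,max(int(u[1])-50,0)
cv2.imwrite(f'pics/{sys.argv[2]}.png',cv2.resize(s['pixels'][y0:y0+110,x0:x0+140],(700,550),interpolation=2)[:,:,::-1]);print(x0,y0)
E
python3 tilt.py weight_200a c3
```

```text
time: 7.43
tcp_pos: [0.493, -0.3082, 0.2701]
eef_rot: [0.003, -0.121, 0.993, -0.003]
ft_force: [2.5, -0.7, -1.1]
grip_width: 0.0348
grasp_force: 61.3
[ 0.4923478  -0.30785128  0.26758717] [-0.11751863 -0.86245481 -2.45823778]
grasp px [125.11231545 202.09925783] below [131.79053165 227.25282209] vert dir deg 75.13112542563019
0.97 [118. 183. 141. 236.]
axis deg 79.76197 [1.7773792e-01 9.8407787e-01 1.2764899e+02 2.0930807e+02] n 792
0.72 [281. 147. 350. 191.]
0.27 [ 70. 225. 217. 346.]
axis deg 143.97612 [  0.8087719  -0.5881225 143.46686   284.49786  ] n 7225
0.18 [ 79. 259. 109. 296.]
65 152
```

View pics/c3.png

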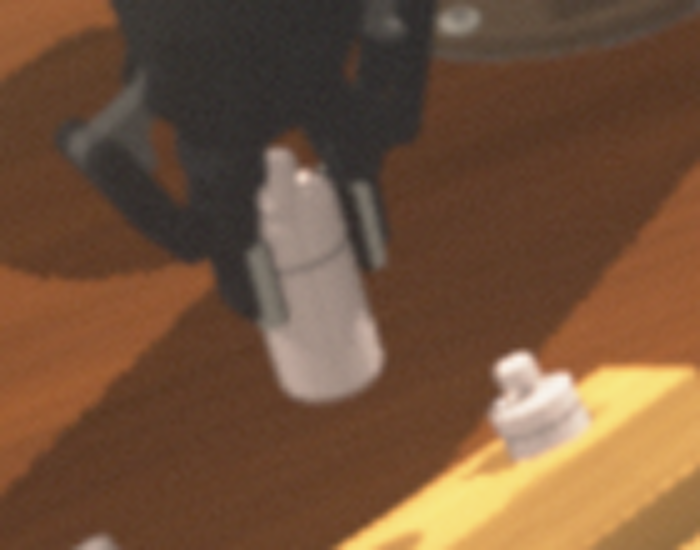

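```bash
cat > ti.py <<'E'
from h import *
import sys
def ring(c,a,r):
    b=np.cross(a,[0,1,0.]);b/=np.linalg.norm(b);d=np.cross(a,b);th=np.linspace(0,2*np.pi,60)
    return [c+r*(b*np.cos(t)+d*np.sin(t)) for t in th]
def hull(p,g,a,s,H):
    F=g-a*s;pts=ring(F,a,.018)+ring(F+a*(H-.016),a,.018)+ring(F+a*H,a,.008)+ring(F+a*(H-.016),a,.008)
    q=np.array([proj(p,x) for x in pts]);return q
def fit(p,name,H,X,s0):
    from scipy.optimize import least_squares
    st=monitor.read_state();g=st['tcp_pos']-[0,0,.054]
    u=proj(p,g)
    o=min(outline_of(p,name),key=lambda o:np.linalg.norm([(o["extent"][0]+o["extent"][2])/2-u[0],(o["extent"][1]+o["extent"][3])/2-u[1]])+(1000 if o["p"]<.3 else 0));e=np.array(o["extent"]);print("seen",e.round(1),o["p"])
    for deg in range(-30,31,5):
        t=np.radians(deg);a=-X*np.sin(t)+np.array([0,0,np.cos(t)])
        q=hull(p,g,a,s0,H);print(deg,np.r_[q.min(0),q.max(0)].round(1),"len",round(q.max(0)[1]-q.min(0)[1],1))
if __name__=="__main__":
    X=np.array([.97,.2435,0]);fit(get_image('scene'),sys.argv[1],float(sys.argv[2]),X,float(sys.argv[3]))
E
python3 ti.py weight_200a .092 .0588
python3 -c "
from h import *
mv([.536,.05,.315],104,10)
print('pan target closing yaw; joints',monitor.read_state()['joints'])"
```

```text
seen [117.7 183.5 138.3 236.1] 0.95
-30 [111.3 189.4 137.6 226.5] len 37.0
-25 [113.  188.9 137.1 228.1] len 39.3
-20 [114.8 187.9 136.6 229.7] len 41.7
-15 [114.3 187.1 136.9 231. ] len 43.9
-10 [113.8 186.4 138.6 232.3] len 45.8
-5 [113.3 185.8 140.4 233.3] len 47.5
0 [112.9 185.3 142.1 234.2] len 48.9
5 [112.5 185.  143.7 235. ] len 50.0
10 [112.2 184.7 145.3 235.6] len 50.9
15 [111.8 184.5 146.8 236. ] len 51.5
20 [111.6 184.4 148.2 236.3] len 52.0
25 [111.4 184.3 149.5 236.5] len 52.2
30 [111.2 184.4 150.6 236.6] len 52.3
yaw now 103.9 turn 0.1 |d|/row 36.4
-13.0 33.6 -5.2 -0.000; -13.0 33.6 -5.2 -0.000; -13.0 33.6 -5.2 -0.000; -13.0 33.6 -5.2 -0.000; -13.0 33.6 -5.2 -0.000; -13.0 33.6 -5.2 -0.000; -13.0 33.5 -5.2 -0.000; -13.0 33.5 -5.2 -0.000; -13.0 33.5 -5.2 -0.000; -13.0 33.5 -5.2 -0.000
pan target closing yaw; joints [-6.11476441e-01  4.26265627e-01  1.80545174e+00  1.75033409e-05
  9.10243793e-01 -2.42514255e+00]
```

```bash
python3 -m handwheel '-13 33 -5 0 1; -13 33 -5 0 1; -13 33 -5 0 1; -13 33 -5 0 1; -13 33 -5 0 1; -13 33 -5 0 1; -13 33 -2 0 1; -13 33 0 0 1; -13 33 0 0 1; -13 33 0 0 1'
python3 -c "
from h import *
mv([.559,.122,.275],104,5)"
```

```text
time: 8.47
tcp_pos: [0.5371, 0.0458, 0.2941]
eef_rot: [-0.001, -0.121, 0.993, 0.0]
ft_force: [0.8, -1.3, -1.9]
grip_width: 0.0354
grasp_force: 61.2
yaw now 103.9 turn 0.1 |d|/row 16.3
-7.9 13.7 3.8 -0.000; -7.9 13.7 3.8 -0.000; -7.9 13.7 3.8 -0.000; -7.9 13.7 3.8 -0.000; -7.9 13.7 3.8 -0.000
```

```bash
python3 -m handwheel '-8 14 4 0 1; -8 14 4 0 1; -8 13 4 0 1; -8 13 4 0 1; -8 13 4 0 1; 0 0 0 0 1; 0 0 4 0 1; 0 0 4 0 1; 0 0 0 0 1; 0 0 0 0 1'
python3 - <<'E'
from h import *
w=get_image("wrist");s=get_image("scene")
print(monitor.read_state()["tcp_pos"],monitor.read_state()["ft_force"])
for n in("weigh_pan_top",):
    for p,nm in((w,"w"),(s,"s")):
        for L in landmark_of(p,n)[:2]: print(nm,n,np.round(L["position"]),round(L["p"],2),atz(p,L["position"],.138))
u=proj(s,monitor.read_state()["tcp_pos"]).astype(int)
y0=max(u[1]-30,0);x0=u[0]-90
a=cv2.resize(s["pixels"][y0:y0+135,x0:x0+180],(600,450));b=cv2.resize(w["pixels"],(200,150));
im=np.zeros((450,800,3),np.uint8);im[:,:600]=a;im[:150,600:]=b;cv2.imwrite("pics/c4.png",im[:,:,::-1]);print(x0,y0)
E
python3 ti.py weight_200a .092 .0588
```

```text
time: 9.3
tcp_pos: [0.5604, 0.1179, 0.2668]
eef_rot: [-0.0, -0.12, 0.993, -0.0]
ft_force: [0.1, -0.0, -2.7]
grip_width: 0.0347
grasp_force: 61.3
[0.56071907 0.11801582 0.26722842] [ 0.65404727 -0.4796849  -1.82850321]
w weigh_pan_top [286. 182.] 0.88 [0.52738027 0.11143258 0.138     ]
s weigh_pan_top [318. 167.] 0.77 [0.53404181 0.11333846 0.138     ]
242 89
seen [324.2 130.1 337.5 173.2] 0.76
-30 [309.8 130.2 341.7 164.8] len 34.6
-25 [311.2 129.4 341.5 166.1] len 36.7
-20 [312.7 128.7 341.2 167.2] len 38.5
-15 [314.3 128.1 340.8 168.2] len 40.1
-10 [316.  127.6 340.4 169.1] len 41.5
-5 [317.8 127.2 340.  169.8] len 42.6
0 [319.6 126.9 339.5 170.4] len 43.4
5 [321.6 126.7 338.9 170.8] len 44.0
10 [321.  126.6 340.1 171.1] len 44.5
15 [320.5 126.5 342.  171.3] len 44.8
20 [320.  126.5 343.9 171.4] len 44.9
25 [319.6 126.5 345.7 171.4] len 44.9
30 [319.2 126.6 347.5 171.3] len 44.8
```

View pics/c4.png

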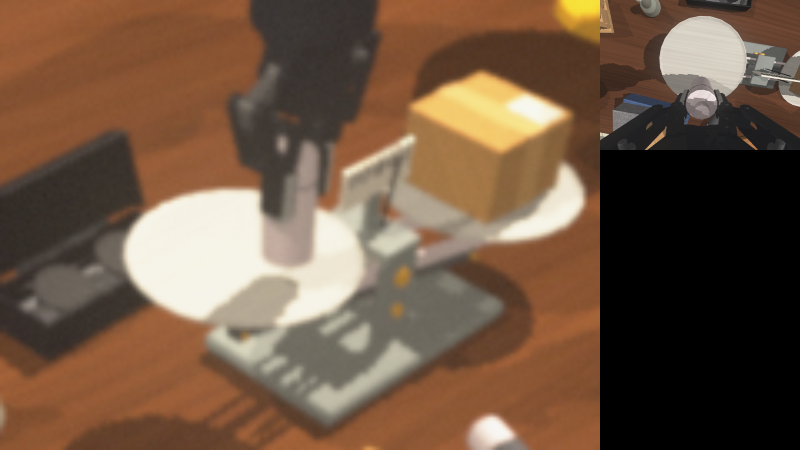

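The weight hangs upright over the pan, with its foot at about (287,258) in the crop. Now I'll lower it, watching the force.

```bash
python3 -m handwheel '0 0 4 0 1; 0 0 4 0 1; 0 0 3 0 1; 0 0 0 0 1; 0 0 0 0 1'; python3 -m handwheel '0 0 2 0 1; 0 0 2 0 1; 0 0 0 0 1; 0 0 0 0 1';python3 -m handwheel '0 0 2 0 1; 0 0 2 0 1; 0 0 0 0 1; 0 0 0 0 1'
```

```text
time: 10.02
tcp_pos: [0.5606, 0.1185, 0.2557]
eef_rot: [-0.0, -0.121, 0.993, -0.0]
ft_force: [0.2, -0.2, -3.0]
grip_width: 0.0351
grasp_force: 61.3
time: 10.35
tcp_pos: [0.5606, 0.1185, 0.252]
eef_rot: [-0.0, -0.121, 0.993, 0.0]
ft_force: [0.5, 0.2, -1.5]
grip_width: 0.035
grasp_force: 61.3
time: 10.68
tcp_pos: [0.5608, 0.1185, 0.2481]
eef_rot: [0.0, -0.121, 0.993, 0.0]
ft_force: [1.4, 0.1, -0.5]
grip_width: 0.035
grasp_force: 61.3
```

```bash
python3 -m handwheel '0 0 1.5 0 1; 0 0 0 0 1; 0 0 0 0 1';  python3 -m handwheel '0 0 0 0 0.3; 0 0 0 0 0.1; 0 0 0 0 0; 0 0 0 0 -0.15; 0 0 0 0 -0.3; 0 0 0 0 -0.5; 0 0 0 0 -0.6'; python3 -m handwheel '0 0 -15 0 -0.6; 0 0 -25 0 -0.6; 0 0 -30 0 -0.6; 0 0 -30 0 -0.6; 0 -20 0 0 -0.8'
cat > bal.py <<'E'
from h import *
import sys
s=get_image("scene");t=get_image("top")
L=landmark_of(s,"weigh_pan_top")[0]["position"]
# pan height at fixed axis (.527,.1125)
zs=np.arange(.08,.145,.001);P=np.array([proj(s,[.5285,.1125,z]) for z in zs]);
i=np.argmin(abs(P[:,1]-L[1]));print("pan lm",L,"z",zs[i],"beam",np.arcsin((zs[i]-.11)/.14), "px/mm",(P[0,1]-P[-1,1])/(len(zs)-1))
L2=landmark_of(s,"parcel_pan_top"); print([ (l["position"],l["p"]) for l in L2[:1]])
print(monitor.read_state()["tcp_pos"])
im=np.zeros((560,760,3),np.uint8);im[:]=cv2.resize(s["pixels"][95:235,250:440],(760,560),interpolation=2);cv2.imwrite(f"pics/{sys.argv[1]}.png",im[:,:,::-1])
E
python3 bal.py b1
```

```text
time: 10.93
tcp_pos: [0.5608, 0.1185, 0.2466]
eef_rot: [0.0, -0.121, 0.993, -0.0]
ft_force: [0.5, -0.8, -1.0]
grip_width: 0.0348
grasp_force: 61.4
time: 11.52
tcp_pos: [0.5607, 0.1185, 0.2466]
eef_rot: [-0.0, -0.121, 0.993, 0.0]
ft_force: [0.0, -1.7, 0.8]
grip_width: 0.068
grasp_force: 0.0
time: 11.93
tcp_pos: [0.567, 0.1012, 0.3523]
eef_rot: [0.004, -0.122, 0.993, 0.0]
ft_force: [1.0, 0.8, 0.9]
grip_width: 0.0766
grasp_force: 0.0
pan lm [317.7, 168.8] z 0.13000000000000006 beam 0.14334756890536576 px/mm 0.35381226470060545
[([147.6, 280.8], 0.67)]
[0.56531193 0.0988488  0.34637516]
```

View pics/b1.png

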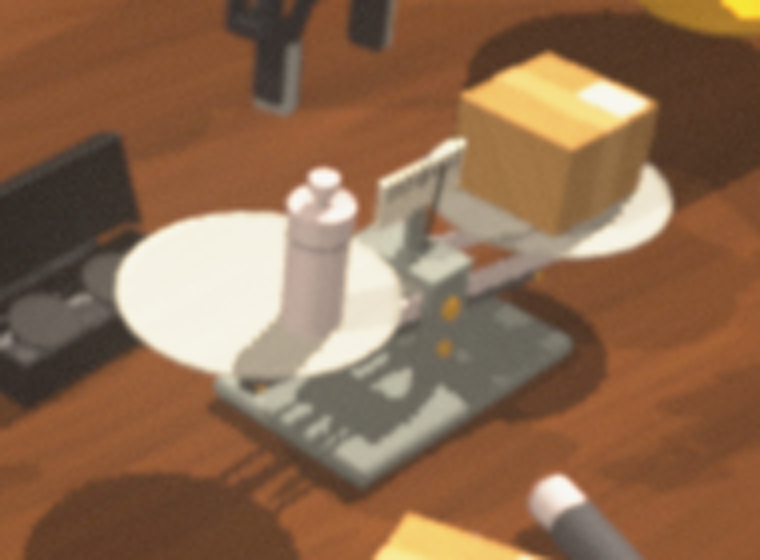

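```bash
cat > sh.py <<'E'
from h import *
import sys
s=get_image("scene");a=cv2.cvtColor(cv2.imread("pics/s0.png"),cv2.COLOR_BGR2GRAY);b=cv2.cvtColor(s["pixels"],cv2.COLOR_RGB2GRAY)
for n,(x0,y0,x1,y1) in {"parcel":(366,112,412,156),"stand(ref)":(330,175,390,215)}.items():
    T=a[y0:y1,x0:x1];S=b[y0-18:y1+18,x0-18:x1+18];r=cv2.matchTemplate(cv2.resize(S,None,fx=4,fy=4,interpolation=2),cv2.resize(T,None,fx=4,fy=4,interpolation=2),cv2.TM_CCOEFF_NORMED)
    _,v,_,l=cv2.minMaxLoc(r);print(n,v,(l[0]/4-18,l[1]/4-18))
z0=.11-.14*np.sin(.2)+.033
for ang in (.2,.156,.078,.02,0,-.02,-.078): print(ang,(proj(s,[.50,.385,.143-.14*np.sin(ang)])-proj(s,[.50,.385,.143-.14*np.sin(.2)])).round(2))
E
python3 sh.py; python3 -c "
from h import *
mv([.495,-.40,.26],104,15)
mv([.499,-.22,.26],104,10)"
```

```text
parcel 0.9954222440719604 (0.5, -2.0)
stand(ref) 0.9461129307746887 (0.25, 0.5)
0.2 [0. 0.]
0.156 [ 0.38 -2.03]
0.078 [ 1.08 -5.69]
0.02 [ 1.6  -8.46]
0 [ 1.78 -9.42]
-0.02 [  1.97 -10.38]
-0.078 [  2.5  -13.19]
yaw now 103.8 turn 0.2 |d|/row 34.1
12.5 -31.2 5.7 -0.000; 12.5 -31.2 5.7 -0.000; 12.5 -31.2 5.7 -0.000; 12.5 -31.2 5.7 -0.000; 12.5 -31.2 5.7 -0.000; 12.5 -31.2 5.7 -0.000; 12.5 -31.2 5.7 -0.000; 12.5 -31.2 5.7 -0.000; 12.5 -31.2 5.7 -0.000; 12.5 -31.2 5.7 -0.000; 12.6 -31.2 5.7 -0.000; 12.6 -31.2 5.7 -0.000; 12.6 -31.2 5.7 -0.000; 12.6 -31.2 5.7 -0.000; 12.6 -31.2 5.7 -0.000
yaw now 103.8 turn 0.2 |d|/row 33.7
14.0 -29.4 8.6 -0.000; 14.1 -29.4 8.6 -0.000; 14.1 -29.4 8.6 -0.000; 14.1 -29.4 8.6 -0.000; 14.1 -29.4 8.6 -0.000; 14.1 -29.4 8.6 -0.000; 14.1 -29.4 8.6 -0.000; 14.1 -29.4 8.6 -0.000; 14.1 -29.4 8.6 -0.000; 14.1 -29.4 8.6 -0.000
```

The parcel side rose by 2.0 px, so the beam is at about 0.156 rad and the parcel weighs 400 g. The second 200 g weight (200b) is needed.

```bash
python3 -m handwheel '12 -31 6 0 -0.8; 12 -31 6 0 -0.8; 12 -31 6 0 -0.8; 12 -31 6 0 -0.8; 12 -31 6 0 -0.8; 12 -31 6 0 -0.8; 12 -31 6 0 -0.8; 12 -31 6 0 -0.8; 12 -31 6 0 -0.8; 12 -31 6 0 -0.8'; python3 -m handwheel '12.5 -31 6 0 -0.8; 12.5 -31 6 0 -0.8; 12.5 -31 6 0 -0.8; 12.5 -31 6 0 -0.8; 12.5 -31 6 0 -0.8; 0 0 0 0 -0.8'
python3 - <<'E'
from h import *
w=get_image("wrist")
X=np.array([.97,.2435,0]);Y=np.array([-.2435,.97,0]);e=np.array([.4906,-.3102,.06])-.09*Y-X*.01+np.array([0,0,.0173])
print(e,[(round(L["p"],2),(atz(w,L["position"],e[2])-e).round(4)) for L in landmark_of(w,"weight_200b_mid")[:2]])
mv([.4988,-.4005,.143],104,4)
E
```

```text
time: 13.02
tcp_pos: [0.5227, -0.2316, 0.2855]
eef_rot: [-0.001, -0.121, 0.993, 0.0]
ft_force: [1.3, -0.7, -0.3]
grip_width: 0.0767
grasp_force: 0.0
time: 13.52
tcp_pos: [0.4987, -0.4005, 0.2545]
eef_rot: [-0.001, -0.12, 0.993, -0.0]
ft_force: [-1.5, 1.4, -0.5]
grip_width: 0.0765
grasp_force: 0.0
[ 0.502815 -0.399935  0.0773  ] [(0.83, array([ 0.004 ,  0.0023, -0.    ]))]
yaw now 103.8 turn 0.2 |d|/row 28.1
0.3 -1.0 28.0 -0.001; 0.3 -1.0 28.0 -0.001; 0.3 -1.0 28.0 -0.001; 0.3 -1.0 28.0 -0.001
```

```bash
python3 -m handwheel '0 -1 28 0 -0.5; 0 -1 28 0 -0.4; 0 -1 28 0 -0.3; 0 0 28 0 -0.3; 0 0 0 0 0; 0 0 0 0 1; 0 0 0 0 1; 0 0 0 0 1; 0 0 0 0 1'
```

```text
time: 14.37
tcp_pos: [0.5011, -0.3988, 0.1456]
eef_rot: [0.0, -0.121, 0.993, -0.0]
ft_force: [0.1, -7.6, -10.1]
grip_width: 0.0352
grasp_force: 59.3
```

```bash
python3 -m handwheel '4 0 -6.5 0 1; 4 0 -6.5 0 1; 0 0 0 0 1; -4 0 -2 0 1; -4 0 -2 0 1; -4 0 -2 0 1; -4 0 -2 0 1; -4 0 -2.2 0 1; -4 0 -2.2 0 1; 0 0 0 0 1'; python3 -m handwheel '0 0 -10 0 1; 0 0 -25 0 1; 0 0 -30 0 1; 0 0 -30 0 1; 0 0 -20 0 1; 0 0 0 0 1'; python3 tilt.py weight_200b c5; python3 ti.py weight_200b .092 .062
```

```text
time: 15.2
tcp_pos: [0.5168, -0.3956, 0.1711]
eef_rot: [0.0, -0.121, 0.993, -0.001]
ft_force: [-6.3, -7.6, 2.4]
grip_width: 0.0347
grasp_force: 61.1
time: 15.7
tcp_pos: [0.5179, -0.3956, 0.2904]
eef_rot: [0.002, -0.121, 0.993, -0.002]
ft_force: [0.1, -0.6, -0.6]
grip_width: 0.0348
grasp_force: 60.8
[ 0.51721131 -0.39515397  0.28789005] [-0.77188723 -0.70636347 -2.50187782]
grasp px [ 76.95939962 220.61570177] below [ 86.66385779 247.12280537] vert dir deg 69.89192604920875
0.78 [ 65. 198.  97. 252.]
axis deg 72.7027 [  0.2973299   0.9547748  79.02225   226.46385  ] n 899
16 170
seen [ 64.1 200.   98.1 252.1] 0.55
-30 [ 64.4 207.7  90.3 246.9] len 39.2
-25 [ 65.2 207.5  89.9 248.9] len 41.3
-20 [ 64.7 206.7  91.2 250.7] len 44.0
-15 [ 64.3 205.9  93.1 252.4] len 46.5
-10 [ 63.9 205.2  95.  253.9] len 48.7
-5 [ 63.6 204.6  96.9 255.2] len 50.7
0 [ 63.3 204.1  98.7 256.4] len 52.3
5 [ 63.  203.7 100.4 257.4] len 53.7
10 [ 62.8 203.4 102.  258.2] len 54.8
15 [ 62.6 203.1 103.5 258.8] len 55.6
20 [ 62.5 203.  104.9 259.3] len 56.2
25 [ 62.4 202.9 106.2 259.6] len 56.6
30 [ 62.3 202.9 107.4 259.7] len 56.8
```

View pics/c5.png

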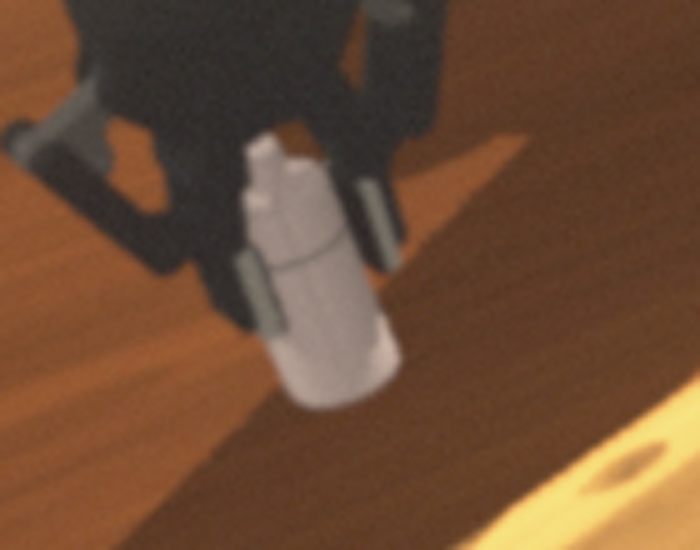

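```bash
python3 -m handwheel '-6.6 33 0 0 1; -6.6 33 0 0 1; -6.6 33 0 0 1; -6.6 33 0 0 1; -6.6 33 0 0 1; -6.6 33 0 0 1; -6.6 33 0 0 1; -6.6 33 0 0 1; -6.6 33 0 0 1; -6.6 33 0 0 1'
python3 -m handwheel '-6.6 33 0 0 1; -6.6 33 0 0 1; -6.6 33 0 0 1; -6.6 33 0 0 1; -6.6 30 0 0 1; 0 0 10 0 1; 0 0 10 0 1; 0 0 0 0 1; 0 0 0 0 1'
python3 - <<'E'
from h import *
mv([.493,.106,.255],104,4); print(monitor.read_state()["tcp_pos"],monitor.read_state()["ft_force"])
E
```

```text
time: 16.73
tcp_pos: [0.5, -0.0572, 0.2838]
eef_rot: [-0.001, -0.121, 0.993, 0.0]
ft_force: [1.3, 0.5, -1.8]
grip_width: 0.0343
grasp_force: 60.7
time: 17.48
tcp_pos: [0.4935, 0.1053, 0.2638]
eef_rot: [-0.001, -0.12, 0.993, -0.0]
ft_force: [-0.2, -0.6, -1.6]
grip_width: 0.0345
grasp_force: 61.0
yaw now 103.8 turn 0.2 |d|/row 2.2
0.1 0.2 2.2 -0.001; 0.1 0.2 2.2 -0.001; 0.1 0.2 2.2 -0.001; 0.1 0.2 2.2 -0.001
[0.49347496 0.10534121 0.26375389] [-0.21199359 -0.60081799 -1.57652604]
```

```bash
python3 -m handwheel '0 0 4 0 1; 0 0 4 0 1; 0 0 4 0 1; 0 0 2 0 1; 0 0 0 0 1; 0 0 0 0 1'; for i in 1; do :; done; python3 -m handwheel '0 0 2 0 1; 0 0 2 0 1; 0 0 2 0 1; 0 0 0 0 1; 0 0 0 0 1';python3 -m handwheel '0 0 2 0 1; 0 0 2 0 1; 0 0 2 0 1; 0 0 0 0 1; 0 0 0 0 1'; python3 -m handwheel '0 0 2 0 1; 0 0 2 0 1; 0 0 2 0 1; 0 0 0 0 1; 0 0 0 0 1; 0 0 0 0 1'
```

```text
time: 17.98
tcp_pos: [0.4943, 0.106, 0.251]
eef_rot: [-0.0, -0.121, 0.993, -0.0]
ft_force: [0.9, 0.1, -2.8]
grip_width: 0.0346
grasp_force: 61.0
time: 18.4
tcp_pos: [0.4942, 0.1062, 0.2449]
eef_rot: [-0.0, -0.121, 0.993, 0.0]
ft_force: [-0.4, 0.7, -1.6]
grip_width: 0.0347
grasp_force: 61.0
time: 18.82
tcp_pos: [0.4941, 0.1062, 0.2388]
eef_rot: [-0.0, -0.121, 0.993, -0.0]
ft_force: [0.4, -0.9, -2.2]
grip_width: 0.0344
grasp_force: 61.1
time: 19.32
tcp_pos: [0.4942, 0.1062, 0.233]
eef_rot: [-0.0, -0.121, 0.993, 0.0]
ft_force: [-0.4, 0.4, -0.4]
grip_width: 0.0344
grasp_force: 61.1
```

```bash
python3 -m handwheel '0 0 2 0 1; 0 0 2 0 1; 0 0 2 0 1; 0 0 0 0 1; 0 0 0 0 1; 0 0 0 0 1'; python3 sh.py | head -2
python3 - <<'E'
from h import *
import time
print(np.mean([monitor.read_state()["ft_force"][2]]))
E
```

```text
time: 19.82
tcp_pos: [0.4943, 0.1062, 0.227]
eef_rot: [-0.0, -0.121, 0.993, -0.0]
ft_force: [0.2, -1.2, -0.1]
grip_width: 0.0347
grasp_force: 61.1
parcel 0.9830435514450073 (2.0, -8.0)
stand(ref) 0.7774373888969421 (0.75, 0.5)
-0.8232037985682286
```

```bash
python3 -m handwheel '0 0 1.5 0 1; 0 0 1.5 0 1; 0 0 0 0 1; 0 0 0 0 1'; python3 -m handwheel '0 0 0 0 0.3; 0 0 0 0 0.1; 0 0 0 0 0; 0 0 0 0 -0.15; 0 0 0 0 -0.3; 0 0 0 0 -0.4; 0 0 0 0 -0.4'; python3 -m handwheel '0 0 -15 0 -0.4; 0 0 -25 0 -0.4; 0 0 -30 0 -0.4; 0 0 -30 0 -0.4; 0 0 -25 0 -0.6; 0 -30 0 0 -0.8; 10 -30 0 0 -0.8; 10 -30 0 0 -0.8; 0 -30 0 0 -0.8;0 -30 0 0 -0.8'; python3 -m handwheel '0 0 0 0 -0.8; 0 0 0 0 -0.8; 0 0 0 0 -0.8; 0 0 0 0 -0.8; 0 0 0 0 -0.8; 0 0 0 0 -0.8; 0 0 0 0 -0.8; 0 0 0 0 -0.8'; python3 sh.py|head -2; python3 bal.py b2
```

```text
time: 20.2
tcp_pos: [0.4942, 0.1062, 0.2239]
eef_rot: [-0.0, -0.121, 0.993, -0.0]
ft_force: [0.1, -0.4, -0.4]
grip_width: 0.0346
grasp_force: 61.1
time: 20.78
tcp_pos: [0.4942, 0.1062, 0.224]
eef_rot: [0.0, -0.121, 0.993, 0.0]
ft_force: [0.3, 0.4, -0.9]
grip_width: 0.0595
grasp_force: 0.0
time: 21.62
tcp_pos: [0.5104, -0.0456, 0.3493]
eef_rot: [0.0, -0.121, 0.993, -0.0]
ft_force: [1.2, -0.7, 0.1]
grip_width: 0.077
grasp_force: 0.0
time: 22.28
tcp_pos: [0.5108, -0.0438, 0.349]
eef_rot: [0.0, -0.121, 0.993, -0.0]
ft_force: [0.7, -0.2, -0.9]
grip_width: 0.0766
grasp_force: 0.0
parcel 0.9819926619529724 (2.75, -10.0)
stand(ref) 0.7425466179847717 (1.0, 0.5)
pan lm [313.5, 174.7] z 0.11400000000000003 beam 0.028575317269292876 px/mm 0.35381226470060545
[([388.5, 134.8], 0.62)]
[ 0.5107941  -0.04418635  0.34899927]
```

View pics/b2.png

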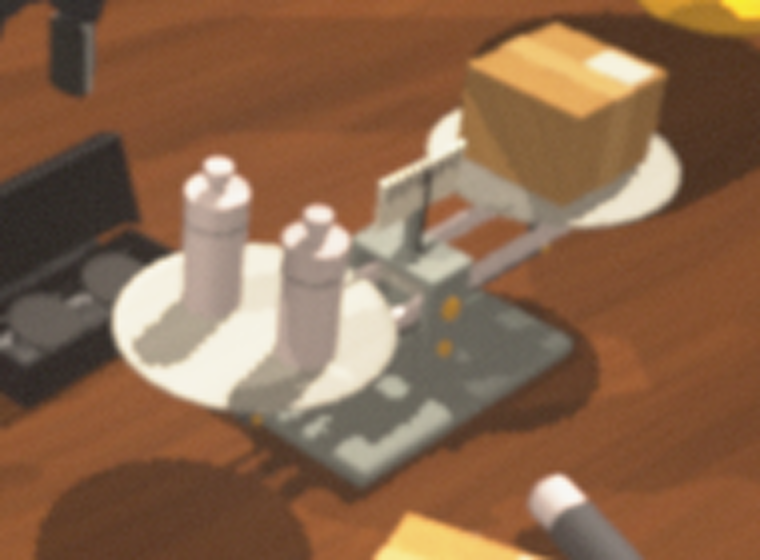

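Both 200 g weights stand upright on the pan, with bases at about (210,310) and (308,360). The pointer is at mid-dial, near (425,200), and the parcel side's 10 px rise puts the beam at about -0.01 rad, which counts as level. The 100 g weight was left in its well.

```bash
python3 -c "
from workcell import order
print(order.job_done())"
```

```text
the job is handed in; nothing more can be done
None
```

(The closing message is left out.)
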